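# Hand over the coin tray from the club's cash box

### The arm

A 6-joint arm with a two-finger parallel gripper is mounted at the origin on the work surface. World frame = base frame: x ahead of the robot, y to its left, z up, the work surface at z = 0. Lengths are in m, angles in rad, forces in N, time in s.
With the tool pointing down it reaches from about 0.4 to 0.925 m from the base axis. Payload 3.4 kg.
Tool frame: the origin (TCP) lies on the centre line of the jaws, within the pads' length; the fingertips stand 8 mm ahead of it and the grasp point (between the pads) lies 11 mm behind it; z points along the fingers, y is the line along which they close (so a half turn about z gives the same grasp; the last joint's range is limited). The gripper opens to 85 mm and grips with 20 to 120 N. Pads are 22 mm wide; open, the fingers measure 114 mm over their backs; the gripper's body (76 mm by 85 mm) begins 54 mm behind the grasp point. The pads swing forward as they close: fully open they stand 13 mm farther back than shut.
Start: joints at [-1.298, 0.307, 1.506, -0, 1.328, -0.073], TCP at [0.195, -0.541, 0.239] pointing down, gripper open.
Joint ranges: [-3.12, 3.12], [-1.05, 2.28], [0.14, 2.33], [-1.42, 4.57], [0.1, 2.73], [-2.68, 2.68]. Speed limits (rad/s): [2.57, 2.57, 3.14, 3.14, 3.14, 3.14].

### API

Orientations are given as a 3x3 rotation matrix whose columns are the frame's x, y, z axes.
In Python, from station import * gives the robot as it stands.
- The arm moves only by the shell command python3 -m creep 'ROWS' [FORCE]. ROWS is JSON, a list of rows, each an object of numbers: "gripper": the opening, from 0 (shut) to 1 (fully open); "x", "y", "z": the shift along the tool's x, y, z in m; "rx", "ry", "rz": the turn, a rotation vector about the tool's x, y, z in rad. A call has exactly 5 rows; each row is the pose to reach, as a shift and turn from the pose commanded when the call began, along the tool's axes at that moment; what a row does not reach only later rows make up. A row lasts 1/8 s, in which the tool goes at most 62.5 mm and 10.7 degrees, less where a joint would pass 70% of its speed; a pose out of reach is approached as far as the arm can. A call with a gripper value outside its range is refused whole. The fingers move at their own pace and stop on an object; FORCE is the grip in N (left out, the last holds). Time passes only in rows, so rows that repeat a pose let the fingers close, or fill a call up. It gives the time, the measured TCP pose, the force, the opening and the grip force at its end, in the units of the state.
- state(): the state, without advancing time (a new reading comes with each control period).
- capture(name): name is "side" or "top" or "wrist"; returns (picture, depth): 420x560x3 uint8, blue, green, red; 420x560 float32, m along the optical axis (not along the pixel's ray), 0 where there is no reading.
- camera_params(name): a dict with "mtx" (3x3 intrinsics, pixels), "R" (3x3) and "t" (3): a world point X has camera coordinates R X + t; the wrist camera has in their place "mount" (4x4, takes a point from camera to tool coordinates, whose origin is the TCP and whose axes are the flange's). Camera axes: x right, y down, z forward; pixel columns grow to the right and rows downward; lengths in m; the calibration is good to about 2 mm. A picture is of the moment at which its call begins: read the wrist's pose just before it. camera_params takes no time and is no camera call.
- sign_off(): hands the job in; it is judged then, once.
The state is a dict: "t": time; "q": joint angles; "joint_velocities": joint speeds; "effort": joint torques, N m; "tcp_pos": TCP position; "tool_rot": TCP orientation; "contact_force": force on the tool from outside, world axes, zero at the start; "torque": the same for the moment, N m; "finger_gap": finger opening in m; "grip_force": force on a finger pad.
Only numpy, scipy, OpenCV 4.12 (cv2) and the standard library are available. Lean on these libraries where they do the work, as an engineer would, in place of code of your own. Each camera call takes 0.05 s, during which the arm holds its last target. There are 200 camera calls.

### The job

The treasurer wants the notes from under the coin tray and will take the coin rolls herself: lift the loaded coin tray, which has a carrying handle, out of the open cash box and carry it, level and with all its coin rolls, to the flat counting mat. Finish while still holding it there in the air, centred over the mat with its underside about 15 cm above the table, level and still; do not put it down or let go. Leave the other things on the table where they stand.

Things in the scene. Friction and masses are not known exactly. Their poses are not given: they have to be found in the camera images.
- tray_handle (a point): Centre of the coin tray's grip bar: pale wood, 100 mm long (x, along the tray's long side), 12 mm thick (y), 24 mm tall, on two posts of the same thickness at its ends (84 mm clear between them). It stands over the tray's middle: this point is 74 mm above the tray's underside, 42 mm above its rim, 12 mm below the bar's top. Axes: x along the bar, y across, z up when level.
- tray_under (a point): Centre of the coin tray's underside (axes as the handle's). Grey open plastic box 182 x 142 x 32 mm with four troughs along x. At the start it sits on ledges in the cash box, underside 45 mm above the table, and lifts straight up with 5 mm of play around it. Loaded it weighs 0.4 to 0.8 kg, balance point within 25 mm of the handle seen from above.
- cashbox: Open grey sheet-steel cash box, fixed, without its lid, 200 (x) x 160 (y) x 75 mm high, walls 4 mm. Origin: centre of its underside, on the table. The tray lies in it, lined up with it. Everything not listed here is fixed to the table.
- mat: Flat dark rubber counting mat, fixed, 220 (x) x 170 (y) x 3 mm. Origin: centre of its underside, on the table.
- roll0_center (a point): Centre of a paper-wrapped coin roll, 26 mm across, 56 mm long, lying loose along x in a trough of the tray (its centre 58 mm below the grip bar's centre).
- roll1_center (a point): Second coin roll, the same.
- roll2_center (a point): Third coin roll, the same.
- pot: Bystander: perforated steel pen pot, 72 mm across, 100 mm tall, pens in it reaching 130 mm. Origin: centre of its underside.
- glass: Bystander: empty drinking glass, 68 mm across, 135 mm tall. Origin: centre of its underside.
- tape: Bystander: red desk tape dispenser, 76 x 36 mm, 63 mm tall. Origin: centre of its underside.
- pen: Bystander: yellow marker pen lying on the table, 130 x 12 x 12 mm. Origin: centre of its underside.
Not all that is in view belongs to the job. Leave any black or brown look-alike of the part that bears roll0_center alone.

How it is judged:
By the outcome, as a careful person would: the job done as asked, in the order asked, and still so for the second after the job is handed in, while the arm keeps its last pose, push and grip.
It also fails if it takes over 51 s, if anything falls off the work surface, if the arm or the gripper's body presses on something with over 40 N, if the wrist force passes 120 N, or if a joint passes its speed limit or range.

## Working session

There is one attempt and no reset: what is moved stays moved. The work goes in short steps, Python scripts to look and compute and a shell command to move; the robot and the scene stay as the last step left them, time stands still between calls to the robot, and variables do not carry over. Pictures are saved under pics/ and viewed, at most 10 in all, crops included, and the job is handed in when it is done.

```bash
mkdir -p pics; cat > h.py <<'E'
from station import *
import numpy as np, cv2
def world(name):
    s=state(); p=camera_params(name); im,d=capture(name)
    K=np.array(p["mtx"]); v,u=np.mgrid[0:420,0:560]
    c=np.stack([(u-K[0,2])/K[0,0]*d,(v-K[1,2])/K[1,1]*d,d],-1)
    if name=="wrist":
        M=np.array(p["mount"]); t=c@M[:3,:3].T+M[:3,3]
        w=t@np.array(s["tool_rot"]).T+np.array(s["tcp_pos"])
    else: w=(c-np.array(p["t"]).ravel())@np.array(p["R"])
    w[d==0]=np.nan
    return im,d,w
E
python3 - <<'E'
from h import *
for n in("top","side"):
    im,d,w=world(n); cv2.imwrite(f"pics/{n}0.png",im); np.save(n,w); 
print(state())
E
```

```text
{'t': 0.1, 'q': array([-1.29747127e+00,  3.07513011e-01,  1.50754716e+00, -1.64802077e-05,
        1.32842647e+00, -7.35037986e-02]), 'joint_velocities': array([ 0.00222436, -0.00292372, -0.00233526,  0.00090418, -0.00023989,
       -0.00018928]), 'effort': array([ 4.05218034e-04, -4.58527744e+01, -2.52608407e+01, -6.52904146e-05,
        5.56210303e-03, -4.61477086e-06]), 'tcp_pos': array([ 0.19525316, -0.54017134,  0.23846301]), 'tool_rot': array([[ 9.40454048e-01,  3.39920441e-01, -5.26657494e-04],
       [ 3.39920827e-01, -9.40452296e-01,  1.81936229e-03],
       [ 1.23142182e-04, -1.89004848e-03, -9.99998206e-01]]), 'contact_force': array([-0.11015872, -0.19515067,  0.69808215]), 'torque': array([ 0.02504722, -0.12325559, -0.03596807]), 'grip_force': 0.0, 'finger_gap': 0.08540390068757897}
```

View pics/top0.png

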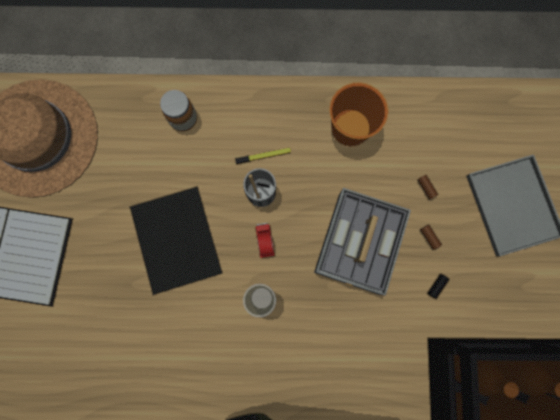

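View pics/side0.png

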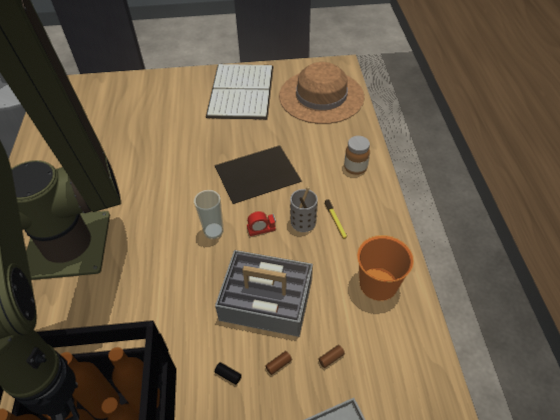

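Top view: the cash box is at (362,242), with the grip bar at (369,238) and pale rolls at (341,232), (354,244) and (387,243). The black and brown rolls on the table at (428,187), (431,237) and (438,286) are look-alikes to leave alone. There are two mat candidates: dark at (176,240), and grey with a rim at (515,205), probably the lid. The dark one fits. The pot (260,188), tape (265,240) and glass (260,300) stand between the box and the mat.

```bash
python3 - <<'E'
from h import *
w=np.load("top.npy"); im=cv2.imread("pics/top0.png")
def rect(m,n):
    m=m&np.isfinite(w[...,2])
    k,l,st,_=cv2.connectedComponentsWithStats(m.astype(np.uint8)); i=1+np.argmax(st[1:,4]); p=w[l==i]
    r=cv2.minAreaRect((p[:,:2]*1000).astype(np.float32)); b=cv2.boxPoints(r)
    print(n,st[i],r,"z",np.median(p[:,2]).round(4),p[:,2].max().round(4)); return p
def roi(x0,x1,y0,y1):
    m=np.zeros((420,560),bool); m[y0:y1,x0:x1]=1; return m
z=w[...,2]
rect(roi(310,415,180,300)&(z>.03),"box")
rect(roi(310,415,180,300)&(z>.100),"bar")
rect(roi(310,415,180,300)&(z>.112),"bartop")
rect(roi(120,230,180,300)&(im.max(2)<60),"mat")
rect(roi(465,560,150,260)&(z>.002),"grey")
for n,r in dict(pot=(240,280,165,212),tape=(252,278,220,260),glass=(240,280,280,320),pen=(232,295,145,168),planter=(325,390,80,150),crate=(425,560,335,420)).items(): rect(roi(*r)&(z>.006),n)
a=cv2.resize(im[180:300,310:450],None,fx=4,fy=4,interpolation=2); b=cv2.resize(im[180:300,120:230],None,fx=2,fy=2)
c=np.zeros((480,780,3),np.uint8); c[:,:560]=a; c[:240,560:]=b; cv2.imwrite("pics/crop.png",np.clip(c*1.5,0,255).astype(np.uint8))
E
```

```text
box [ 315  188   96  107 6517] ((525.332763671875, -224.33767700195312), (160.72976684570312, 202.8657684326172), 71.87132263183594) z 0.059 0.1347
bar [357 215  21  47 351] ((526.4035034179688, -224.5255126953125), (12.986485481262207, 100.10407257080078), 71.8187484741211) z 0.129 0.1347
bartop [358 215  20  47 331] ((526.4290771484375, -224.53390502929688), (12.986485481262207, 100.05027770996094), 71.8187484741211) z 0.1292 0.1347
mat [ 131  187   91  107 6353] ((531.2363891601562, 209.7938995361328), (217.3229217529297, 167.17926025390625), 17.684377670288086) z 0.002 0.0092
grey [ 465  154   95  103 4373] ((622.3716430664062, -604.7410278320312), (213.68862915039062, 182.62557983398438), 16.798498153686523) z 0.0043 0.0265
pot [243 168  33  39 726] ((645.6416015625, 8.351242065429688), (70.38903045654297, 72.19197082519531), 58.17451095581055) z 0.0711 0.1326
tape [255 223  20  35 506] ((529.2710571289062, -2.6024017333984375), (76.48101806640625, 35.62461853027344), 10.07297134399414) z 0.0509 0.0661
glass [243 284  33  33 554] ((396.57080078125, 3.497499465942383), (64.5069580078125, 65.55592346191406), 0.5022597908973694) z 0.1079 0.1375
pen [235 148  56  16 292] ((737.4288330078125, 5.312644958496094), (14.999603271484375, 136.13156127929688), 12.864192008972168) z 0.0107 0.0159
planter [ 329   82   60   64 2201] ((811.52734375, -209.79525756835938), (129.97390747070312, 129.73204040527344), 52.87017822265625) z 0.0807 0.123
crate [  428   338   132    82 10611] ((227.26031494140625, -530.5156860351562), (176.86801147460938, 308.6795959472656), 1.8469078540802002) z 0.1344 0.252
```

View pics/crop.png

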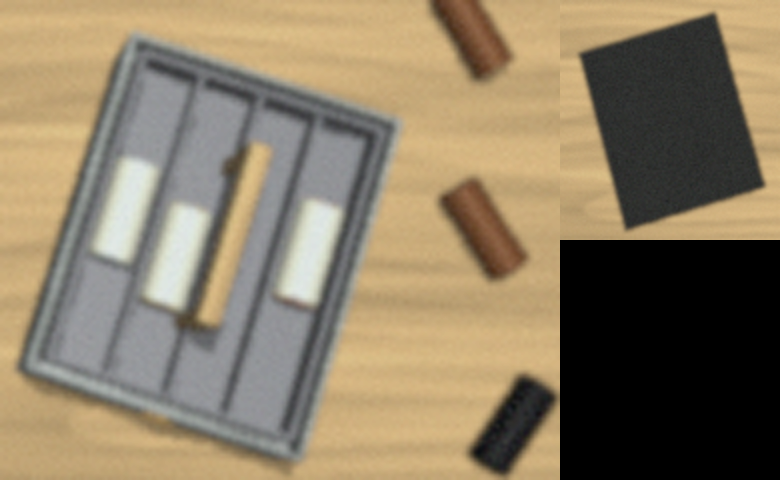

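The crop confirms three pale paper-wrapped rolls in the tray, and the plain dark mat. The sizes agree too: bar 100×13 mm with its top at about 0.13, mat 217×167 mm. I'll move above the bar.

```bash
python3 -m creep '[{"x":0.04,"y":-0.018,"rz":0.1,"gripper":1},{"x":0.085,"y":-0.038,"rz":0.22,"gripper":1},{"x":0.13,"y":-0.057,"rz":0.36,"gripper":1},{"x":0.175,"y":-0.077,"rz":0.5,"gripper":1},{"x":0.22,"y":-0.097,"rz":0.665,"gripper":1}]'
cat > goal.py <<'E'
# usage: goal.py x y z yaw : tool-frame shift to bring TCP there, tool pointing down
import sys
from h import *
from scipy.spatial.transform import Rotation as Rt
s=state(); R=np.array(s["tool_rot"]); x,y,z,a=map(float,sys.argv[1:5])
G=np.array([[np.cos(a),np.sin(a),0],[np.sin(a),-np.cos(a),0],[0,0,-1]])
print("t",s["t"],"tcp",s["tcp_pos"].round(4),"shift",(R.T@(np.array([x,y,z])-s["tcp_pos"])).round(4),"rot",Rt.from_matrix(R.T@G).as_rotvec().round(4),"F",s["contact_force"].round(1),"T",s["torque"].round(2),"gap",s["finger_gap"],"grip",s["grip_force"])
E
python3 goal.py 0.5264 -0.2245 0.23 -0.317
```

```text
t 0.1 tcp [ 0.1953 -0.5402  0.2385] shift [ 0.4187 -0.1843  0.0089] rot [-1.900e-03  5.000e-04  6.638e-01] F [-0.1 -0.2  0.7] T [ 0.03 -0.12 -0.04] gap 0.08540390068757897 grip 0.0invalid input
```

```bash
python3 -m creep '[{"x":0.04,"y":-0.018,"z":0,"rx":0,"ry":0,"rz":0.1,"gripper":1},{"x":0.085,"y":-0.038,"z":0,"rx":0,"ry":0,"rz":0.22,"gripper":1},{"x":0.13,"y":-0.057,"z":0,"rx":0,"ry":0,"rz":0.36,"gripper":1},{"x":0.175,"y":-0.077,"z":0,"rx":0,"ry":0,"rz":0.5,"gripper":1},{"x":0.22,"y":-0.097,"z":0,"rx":0,"ry":0,"rz":0.665,"gripper":1}]' 60
python3 goal.py 0.5264 -0.2245 0.23 -0.317
```

```text
t: 0.72
tcp_pos: [0.3701, -0.3734, 0.2389]
tool_rot: [[0.948, -0.318, -0.0], [-0.318, -0.948, 0.001], [-0.001, -0.0, -1.0]]
contact_force: [0.2, -0.5, -0.6]
finger_gap: 0.0856
grip_force: 0.0
t 0.725 tcp [ 0.3701 -0.3734  0.2389] shift [ 0.1008 -0.1908  0.0089] rot [-0.0004  0.0006 -0.0067] F [ 0.2 -0.5 -0.6] T [ 0.02 -0.   -0.05] gap 0.08556680297477805 grip 0.0
```

```bash
python3 -m creep '[{"x":0.025,"y":-0.048,"z":0,"rx":0,"ry":0,"rz":0,"gripper":1},{"x":0.05,"y":-0.095,"z":0,"rx":0,"ry":0,"rz":0,"gripper":1},{"x":0.078,"y":-0.145,"z":0,"rx":0,"ry":0,"rz":0,"gripper":1},{"x":0.096,"y":-0.18,"z":0,"rx":0,"ry":0,"rz":0,"gripper":1},{"x":0.101,"y":-0.191,"z":0.009,"rx":0,"ry":0,"rz":-0.004,"gripper":1}]' 60
python3 - <<'E'
from h import *
im,d,w=world("wrist"); cv2.imwrite("pics/wrist1.png",im)
z=w[...,2]; m=(z>.115)&(z<.145)&(abs(w[...,0]-.526)<.09)&(abs(w[...,1]+.2245)<.09)
p=w[m]; print(m.sum(),cv2.minAreaRect((p[:,:2]*1000).astype(np.float32)),np.median(p[:,2]))
E
python3 goal.py 0.5264 -0.2245 0.108 -0.317
```

```text
t: 1.35
tcp_pos: [0.5268, -0.2234, 0.2302]
tool_rot: [[0.952, -0.306, 0.001], [-0.306, -0.952, -0.0], [0.001, -0.0, -1.0]]
contact_force: [-0.1, 0.1, 0.5]
finger_gap: 0.0852
grip_force: 0.0
2821 ((525.8101196289062, -224.90231323242188), (11.858879089355469, 100.46134948730469), 71.98780822753906) 0.1321285858955263
t 1.4 tcp [ 0.5259 -0.2227  0.2284] shift [0.0013 0.0017 0.1204] rot [-0.0012  0.002   0.0056] F [ 0.1  0.2 -0.6] T [0.03 0.01 0.01] gap 0.08561778629890802 grip 0.0
```

View pics/wrist1.png

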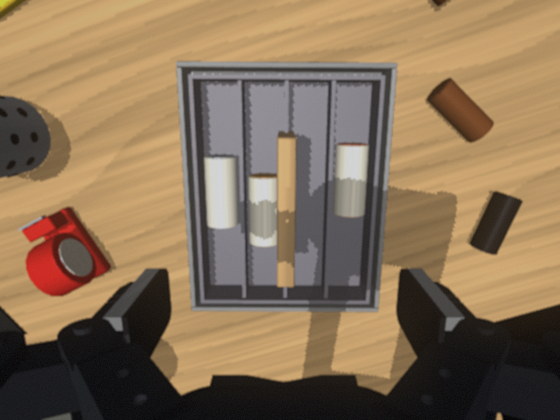

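The wrist view shows the bar at (287,210) midway between the fingers and aligned with them, with the three rolls at (221,191), (263,210) and (352,180). I'll descend and grip.

```bash
python3 -m creep '[{"x":0.001,"y":0.002,"z":0.03,"rx":0,"ry":0,"rz":0.005,"gripper":1},{"x":0.001,"y":0.002,"z":0.065,"rx":0,"ry":0,"rz":0.005,"gripper":1},{"x":0.001,"y":0.002,"z":0.095,"rx":0,"ry":0,"rz":0.005,"gripper":1},{"x":0.001,"y":0.002,"z":0.115,"rx":0,"ry":0,"rz":0.005,"gripper":1},{"x":0.001,"y":0.002,"z":0.12,"rx":0,"ry":0,"rz":0.005,"gripper":1}]' 60
python3 goal.py 0.526 -0.2247 0.108 -0.315
python3 -m creep '[{"x":0,"y":0,"z":0,"rx":0,"ry":0,"rz":0,"gripper":0.4},{"x":0,"y":0,"z":0,"rx":0,"ry":0,"rz":0,"gripper":0.2},{"x":0,"y":0,"z":0,"rx":0,"ry":0,"rz":0,"gripper":0},{"x":0,"y":0,"z":0,"rx":0,"ry":0,"rz":0,"gripper":0},{"x":0,"y":0,"z":0,"rx":0,"ry":0,"rz":0,"gripper":0}]' 100
python3 goal.py 0.526 -0.2247 0.108 -0.315
```

```text
t: 2.02
tcp_pos: [0.5229, -0.2275, 0.1084]
tool_rot: [[0.949, -0.315, -0.004], [-0.315, -0.949, 0.002], [-0.005, -0.0, -1.0]]
contact_force: [0.4, 0.1, -0.2]
finger_gap: 0.0853
grip_force: 0.0
t 2.025 tcp [ 0.5229 -0.2275  0.1084] shift [ 0.002  -0.0037  0.0004] rot [-0.0002  0.0047 -0.0055] F [ 0.4  0.1 -0.2] T [ 0.03 -0.02 -0.03] gap 0.08531027393089667 grip 0.0
t: 2.65
tcp_pos: [0.526, -0.2268, 0.1113]
tool_rot: [[0.95, -0.314, 0.002], [-0.314, -0.95, 0.0], [0.001, -0.001, -1.0]]
contact_force: [-0.6, 1.9, 5.1]
finger_gap: 0.0104
grip_force: 98.3
t 2.65 tcp [ 0.526  -0.2268  0.1113] shift [-0.0006 -0.002   0.0033] rot [-0.0006 -0.0014 -0.0042] F [-0.6  1.9  5.1] T [ 0.43  0.01 -0.01] gap 0.010375899334712078 grip 98.25780272483826
```

Gripped firmly. I'll lift slowly and check.

```bash
python3 -m creep '[{"x":0,"y":0,"z":-0.002,"rx":0,"ry":0,"rz":0,"gripper":0},{"x":0,"y":0,"z":-0.005,"rx":0,"ry":0,"rz":0,"gripper":0},{"x":0,"y":0,"z":-0.009,"rx":0,"ry":0,"rz":0,"gripper":0},{"x":0,"y":0,"z":-0.013,"rx":0,"ry":0,"rz":0,"gripper":0},{"x":0,"y":0,"z":-0.015,"rx":0,"ry":0,"rz":0,"gripper":0}]' 110
python3 goal.py 0.526 -0.2247 0.108 -0.315
cat > tilt.py <<'E'
# tray level? fit plane to the rim / handle heights seen by a camera, in bar axes
from h import *
import sys
nm=sys.argv[1]; im,d,w=world(nm); s=state(); cv2.imwrite(sys.argv[2],im)
g=s["tcp_pos"]-0.011*s["tool_rot"][:,2]; q=(w-g)@s["tool_rot"]  # tool axes, about bar centre; z down
for n,m in dict(bar=(abs(q[...,0])<.055)&(abs(q[...,1])<.02)&(q[...,2]<0)&(q[...,2]>-.03),
   rim=(abs(abs(q[...,0])-.0895)<.006)&(abs(q[...,1])<.075)&(abs(q[...,2]-.042)<.012)|(abs(abs(q[...,1])-.0695)<.006)&(abs(q[...,0])<.095)&(abs(q[...,2]-.042)<.012),
   white=(abs(q[...,0])<.085)&(abs(q[...,1])<.065)&(abs(q[...,2]-.047)<.013)&(im.min(2)>110)).items():
    p=q[m]
    if len(p)<30: print(n,len(p)); continue
    c=np.linalg.lstsq(np.c_[p[:,:2],np.ones(len(p))],p[:,2],rcond=None)[0]
    print(n,len(p),"slope deg x,y",np.degrees(c[:2]).round(2),"z0",c[2].round(4),"median",np.median(p,0).round(4),"ext",p.min(0).round(3),p.max(0).round(3))
E
python3 tilt.py wrist pics/wrist2.png
```

```text
t: 3.28
tcp_pos: [0.5255, -0.2273, 0.1256]
tool_rot: [[0.949, -0.314, 0.0], [-0.314, -0.949, -0.0], [0.0, 0.0, -1.0]]
contact_force: [-0.6, -0.1, -5.4]
finger_gap: 0.0102
grip_force: 107.2
t 3.275 tcp [ 0.5255 -0.2273  0.1256] shift [-0.0003 -0.0026  0.0176] rot [ 0.0001 -0.0003 -0.0042] F [-0.6 -0.1 -5.4] T [-0.    0.02  0.01] gap 0.010163826788442755 grip 107.22459554672241
bar 11682 slope deg x,y [ 3.55 -0.25] z0 -0.0135 median [ 0.0109  0.0004 -0.0098] ext [-0.029 -0.019 -0.03 ] [ 0.05   0.019 -0.   ]
rim 11606 slope deg x,y [-0.44 -0.04] z0 0.0469 median [ 0.0621 -0.0009  0.0451] ext [-0.07  -0.071  0.042] [0.091 0.072 0.054]
white 15889 slope deg x,y [-0.43  0.04] z0 0.0497 median [ 0.0115 -0.0196  0.0489] ext [-0.033 -0.065  0.043] [0.085 0.064 0.06 ]
```

View pics/wrist2.png

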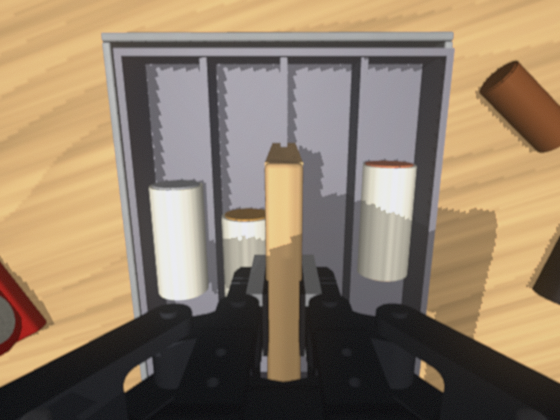

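The bar (284,270) is held, the tray looks level, the rolls are still in their troughs at (178,240), (245,250) and (388,220), and the load is about 5.4 N with almost no moment. I'll lift it clear.

```bash
python3 -m creep '[{"x":0,"y":0,"z":-0.004,"rx":0,"ry":0,"rz":0,"gripper":0},{"x":0,"y":0,"z":-0.012,"rx":0,"ry":0,"rz":0,"gripper":0},{"x":0,"y":0,"z":-0.024,"rx":0,"ry":0,"rz":0,"gripper":0},{"x":0,"y":0,"z":-0.039,"rx":0,"ry":0,"rz":0,"gripper":0},{"x":0,"y":0,"z":-0.054,"rx":0,"ry":0,"rz":0,"gripper":0}]' 110
python3 -m creep '[{"x":0,"y":0,"z":-0.016,"rx":0,"ry":0,"rz":0,"gripper":0},{"x":0,"y":0,"z":-0.032,"rx":0,"ry":0,"rz":0,"gripper":0},{"x":0,"y":0,"z":-0.048,"rx":0,"ry":0,"rz":0,"gripper":0},{"x":0,"y":0,"z":-0.062,"rx":0,"ry":0,"rz":0,"gripper":0},{"x":0,"y":0,"z":-0.073,"rx":0,"ry":0,"rz":0,"gripper":0}]' 110
python3 -m creep '[{"x":0,"y":0,"z":-0.009,"rx":0,"ry":0,"rz":0,"gripper":0},{"x":0,"y":0,"z":-0.015,"rx":0,"ry":0,"rz":0,"gripper":0},{"x":0,"y":0,"z":-0.018,"rx":0,"ry":0,"rz":0,"gripper":0},{"x":0,"y":0,"z":-0.018,"rx":0,"ry":0,"rz":0,"gripper":0},{"x":0,"y":0,"z":-0.018,"rx":0,"ry":0,"rz":0,"gripper":0}]' 110
python3 tilt.py wrist pics/wrist3.png; python3 goal.py 0.531 0.210 0.27 0.309
```

```text
t: 3.95
tcp_pos: [0.5256, -0.2273, 0.1808]
tool_rot: [[0.949, -0.314, 0.001], [-0.314, -0.949, -0.0], [0.001, 0.0, -1.0]]
contact_force: [-0.4, 0.5, -6.4]
finger_gap: 0.0103
grip_force: 107.3
t: 4.58
tcp_pos: [0.5255, -0.2272, 0.2533]
tool_rot: [[0.949, -0.314, 0.0], [-0.314, -0.949, -0.0], [0.001, 0.0, -1.0]]
contact_force: [0.9, -0.3, -5.2]
finger_gap: 0.0103
grip_force: 107.3
t: 5.2
tcp_pos: [0.5251, -0.2271, 0.2699]
tool_rot: [[0.949, -0.314, -0.001], [-0.314, -0.949, 0.0], [-0.001, -0.0, -1.0]]
contact_force: [0.3, 0.1, -5.6]
finger_gap: 0.0102
grip_force: 107.3
bar 11633 slope deg x,y [3.42 0.04] z0 -0.0136 median [ 0.011   0.0001 -0.0101] ext [-0.029 -0.019 -0.03 ] [ 0.05   0.019 -0.   ]
rim 11827 slope deg x,y [-0.51 -0.05] z0 0.0468 median [ 0.0622 -0.0013  0.0449] ext [-0.07  -0.071  0.042] [0.091 0.072 0.054]
white 15898 slope deg x,y [-0.45  0.03] z0 0.0494 median [ 0.0116 -0.0196  0.0486] ext [-0.033 -0.065  0.042] [0.085 0.064 0.06 ]
t 5.25 tcp [ 0.5251 -0.227   0.2698] shift [-0.1315 -0.4168  0.    ] rot [-5.000e-04  9.000e-04 -6.282e-01] F [-0.5  0.  -6.1] T [-0.03 -0.    0.01] gap 0.010075246713453537 grip 107.29130029678345
```

The tray is clear, with the same slope readings and load. I'll carry it over the bystanders with its underside at about 0.20, using gentle ramps.

```bash
python3 -m creep '[{"x":-0.001,"y":-0.004,"z":0,"rx":0,"ry":0,"rz":0,"gripper":0},{"x":-0.004,"y":-0.012,"z":0,"rx":0,"ry":0,"rz":0,"gripper":0},{"x":-0.008,"y":-0.026,"z":0,"rx":0,"ry":0,"rz":0,"gripper":0},{"x":-0.014,"y":-0.044,"z":0,"rx":0,"ry":0,"rz":0,"gripper":0},{"x":-0.021,"y":-0.066,"z":0,"rx":0,"ry":0,"rz":0,"gripper":0}]' 110
python3 -m creep '[{"x":-0.008,"y":-0.024,"z":0,"rx":0,"ry":0,"rz":0,"gripper":0},{"x":-0.015,"y":-0.048,"z":0,"rx":0,"ry":0,"rz":0,"gripper":0},{"x":-0.023,"y":-0.072,"z":0,"rx":0,"ry":0,"rz":0,"gripper":0},{"x":-0.030,"y":-0.095,"z":0,"rx":0,"ry":0,"rz":0,"gripper":0},{"x":-0.038,"y":-0.119,"z":0,"rx":0,"ry":0,"rz":0,"gripper":0}]' 110
python3 -m creep '[{"x":-0.008,"y":-0.024,"z":0,"rx":0,"ry":0,"rz":0,"gripper":0},{"x":-0.015,"y":-0.048,"z":0,"rx":0,"ry":0,"rz":0,"gripper":0},{"x":-0.023,"y":-0.072,"z":0,"rx":0,"ry":0,"rz":0,"gripper":0},{"x":-0.030,"y":-0.095,"z":0,"rx":0,"ry":0,"rz":0,"gripper":0},{"x":-0.038,"y":-0.119,"z":0,"rx":0,"ry":0,"rz":0,"gripper":0}]' 110
python3 -m creep '[{"x":-0.007,"y":-0.021,"z":0,"rx":0,"ry":0,"rz":0,"gripper":0},{"x":-0.013,"y":-0.040,"z":0,"rx":0,"ry":0,"rz":0,"gripper":0},{"x":-0.018,"y":-0.056,"z":0,"rx":0,"ry":0,"rz":0,"gripper":0},{"x":-0.022,"y":-0.070,"z":0,"rx":0,"ry":0,"rz":0,"gripper":0},{"x":-0.026,"y":-0.082,"z":0,"rx":0,"ry":0,"rz":0,"gripper":0}]' 110
python3 -m creep '[{"x":-0.003,"y":-0.010,"z":0,"rx":0,"ry":0,"rz":0,"gripper":0},{"x":-0.005,"y":-0.017,"z":0,"rx":0,"ry":0,"rz":0,"gripper":0},{"x":-0.007,"y":-0.023,"z":0,"rx":0,"ry":0,"rz":0,"gripper":0},{"x":-0.008,"y":-0.027,"z":0,"rx":0,"ry":0,"rz":0,"gripper":0},{"x":-0.009,"y":-0.030,"z":0,"rx":0,"ry":0,"rz":0,"gripper":0}]' 110
python3 goal.py 0.531 0.210 0.217 0.309;python3 tilt.py wrist pics/wrist4.png
```

```text
t: 5.88
tcp_pos: [0.526, -0.1563, 0.2704]
tool_rot: [[0.95, -0.314, 0.0], [-0.314, -0.95, 0.0], [-0.0, -0.0, -1.0]]
contact_force: [0.4, 0.3, -5.4]
finger_gap: 0.01
grip_force: 107.4
t: 6.5
tcp_pos: [0.527, -0.0309, 0.2705]
tool_rot: [[0.95, -0.313, 0.0], [-0.313, -0.95, 0.0], [0.0, -0.0, -1.0]]
contact_force: [0.3, -0.7, -6.0]
finger_gap: 0.0102
grip_force: 107.4
t: 7.12
tcp_pos: [0.5279, 0.0939, 0.2705]
tool_rot: [[0.95, -0.313, 0.0], [-0.313, -0.95, 0.0], [-0.0, -0.0, -1.0]]
contact_force: [1.5, 0.1, -5.2]
finger_gap: 0.0103
grip_force: 107.4
t: 7.75
tcp_pos: [0.5298, 0.1787, 0.2702]
tool_rot: [[0.949, -0.314, -0.0], [-0.314, -0.949, -0.0], [0.0, 0.0, -1.0]]
contact_force: [0.2, -0.0, -5.9]
finger_gap: 0.0098
grip_force: 107.5
t: 8.38
tcp_pos: [0.5307, 0.2093, 0.2703]
tool_rot: [[0.949, -0.314, 0.0], [-0.314, -0.949, -0.0], [0.0, 0.0, -1.0]]
contact_force: [-0.6, -0.0, -6.9]
finger_gap: 0.0102
grip_force: 107.5
t 8.375 tcp [0.5307 0.2093 0.2703] shift [ 0.0001 -0.0008  0.0533] rot [ 1.000e-04 -1.000e-04 -6.284e-01] F [-0.6 -0.  -6.9] T [ 0.01 -0.04 -0.05] gap 0.010228468661042555 grip 107.4516499042511
bar 11648 slope deg x,y [ 3.43 -0.02] z0 -0.0136 median [ 0.0112  0.0007 -0.01  ] ext [-0.029 -0.019 -0.03 ] [ 0.05  0.02 -0.  ]
rim 11694 slope deg x,y [-0.42 -0.01] z0 0.0467 median [0.0633 0.0003 0.0449] ext [-0.069 -0.071  0.041] [0.091 0.072 0.054]
white 15691 slope deg x,y [-0.44  0.  ] z0 0.0495 median [ 0.012  -0.0187  0.0486] ext [-0.033 -0.065  0.045] [0.085 0.065 0.06 ]
```

```bash
python3 -m creep '[{"x":0,"y":0,"z":0.002,"rx":0,"ry":0,"rz":-0.02,"gripper":0},{"x":0,"y":0,"z":0.006,"rx":0,"ry":0,"rz":-0.06,"gripper":0},{"x":0,"y":0,"z":0.012,"rx":0,"ry":0,"rz":-0.12,"gripper":0},{"x":0,"y":0,"z":0.019,"rx":0,"ry":0,"rz":-0.19,"gripper":0},{"x":0,"y":0,"z":0.026,"rx":0,"ry":0,"rz":-0.26,"gripper":0}]' 110
python3 -m creep '[{"x":0,"y":0,"z":0.007,"rx":0,"ry":0,"rz":-0.075,"gripper":0},{"x":0,"y":0,"z":0.014,"rx":0,"ry":0,"rz":-0.15,"gripper":0},{"x":0,"y":0,"z":0.020,"rx":0,"ry":0,"rz":-0.22,"gripper":0},{"x":0,"y":0,"z":0.024,"rx":0,"ry":0,"rz":-0.28,"gripper":0},{"x":0,"y":0,"z":0.026,"rx":0,"ry":0,"rz":-0.32,"gripper":0}]' 110
python3 -m creep '[{"x":0,"y":0,"z":0.001,"rx":0,"ry":0,"rz":-0.025,"gripper":0},{"x":0,"y":0,"z":0.002,"rx":0,"ry":0,"rz":-0.04,"gripper":0},{"x":0,"y":0,"z":0.002,"rx":0,"ry":0,"rz":-0.047,"gripper":0},{"x":0,"y":0,"z":0.002,"rx":0,"ry":0,"rz":-0.047,"gripper":0},{"x":0,"y":0,"z":0.002,"rx":0,"ry":0,"rz":-0.047,"gripper":0}]' 110
python3 goal.py 0.531 0.210 0.216 0.309;python3 tilt.py wrist pics/wrist5.png
python3 - <<'E'
from h import *
a,d,w=world("side"); b,_,wt=world("top")
for n,v in (("side",w),("top",wt)):
    s=state(); g=s["tcp_pos"]-0.011*s["tool_rot"][:,2]; q=(v-g)@s["tool_rot"]
    # rim-level points of the tray
    m=(abs(q[...,0])<.1)&(abs(q[...,1])<.08)&(abs(q[...,2]-.045)<.007)&((abs(q[...,0])>.083)|(abs(q[...,1])>.063))
    p=q[m]
    if len(p)>20:
        c=np.linalg.lstsq(np.c_[p[:,:2],np.ones(len(p))],p[:,2],rcond=None)[0]
        print(n,len(p),"slopes",np.degrees(c[:2]).round(2),c[2].round(4),p.min(0).round(3),p.max(0).round(3))
    m=(abs(q[...,0])<.11)&(abs(q[...,1])<.09)&(q[...,2]>.03)&(q[...,2]<.1)
    print(n,"lowest tray z (pct1)",np.percentile(v[m][:,2],[0.5,1,2,5]).round(4), "rect",cv2.minAreaRect((v[m&(v[...,2]>.14)][:,:2]*1000).astype(np.float32)))
c=np.zeros((400,800,3),np.uint8)
cv2.imwrite("pics/end.png",cv2.resize(np.hstack([a[50:330,130:430],b[100:380,60:440]]),(800,330)))
E
```

```text
t: 9.05
tcp_pos: [0.5306, 0.2089, 0.244]
tool_rot: [[0.998, -0.056, -0.0], [-0.056, -0.998, -0.0], [-0.0, 0.0, -1.0]]
contact_force: [0.0, -0.4, -5.5]
finger_gap: 0.0104
grip_force: 107.5
t: 9.68
tcp_pos: [0.5304, 0.2088, 0.2179]
tool_rot: [[0.966, 0.26, -0.001], [0.26, -0.966, -0.0], [-0.001, 0.0, -1.0]]
contact_force: [0.8, 0.2, -5.7]
finger_gap: 0.0101
grip_force: 107.5
t: 10.3
tcp_pos: [0.5306, 0.2092, 0.2164]
tool_rot: [[0.953, 0.303, 0.0], [0.303, -0.953, 0.0], [0.0, -0.0, -1.0]]
contact_force: [-0.2, -0.1, -5.6]
finger_gap: 0.0103
grip_force: 107.5
t 10.3 tcp [0.5306 0.2092 0.2164] shift [ 0.0006 -0.0006  0.0004] rot [-0.     -0.0001 -0.0013] F [-0.2 -0.1 -5.6] T [0.01 0.01 0.02] gap 0.01029201283511636 grip 107.45299458503723
bar 11654 slope deg x,y [3.44 0.24] z0 -0.0135 median [ 0.0109  0.0001 -0.01  ] ext [-0.029 -0.019 -0.03 ] [ 0.05   0.019 -0.   ]
rim 11767 slope deg x,y [-0.53 -0.06] z0 0.0469 median [ 0.0621 -0.0023  0.045 ] ext [-0.069 -0.071  0.042] [0.091 0.072 0.054]
white 15986 slope deg x,y [-0.43  0.07] z0 0.0495 median [ 0.0118 -0.0173  0.0487] ext [-0.033 -0.065  0.043] [0.085 0.064 0.06 ]
side 408 slopes [0.03 0.16] 0.0463 [-0.093 -0.075  0.039] [0.091 0.075 0.052]
side lowest tray z (pct1) [0.1507 0.1512 0.1517 0.1535] rect ((529.7833251953125, 208.95057678222656), (183.91998291015625, 150.15127563476562), 17.968801498413086)
top 409 slopes [ 0.15 -0.14] 0.0471 [-0.092 -0.057  0.042] [0.091 0.071 0.052]
top lowest tray z (pct1) [0.1478 0.1484 0.1489 0.1497] rect ((531.3292846679688, 205.94906616210938), (183.05433654785156, 136.10015869140625), 17.719003677368164)
```

View pics/end.png

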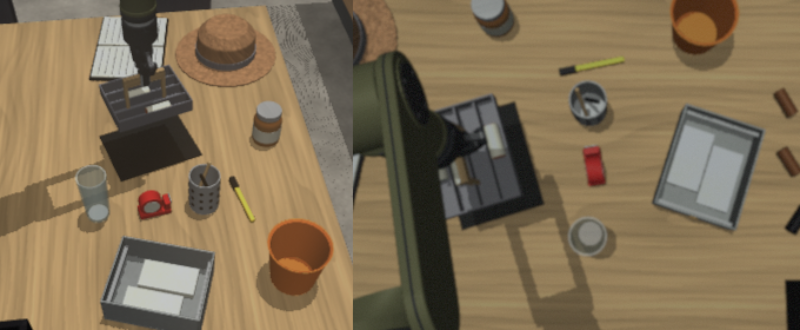

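View pics/wrist5.png

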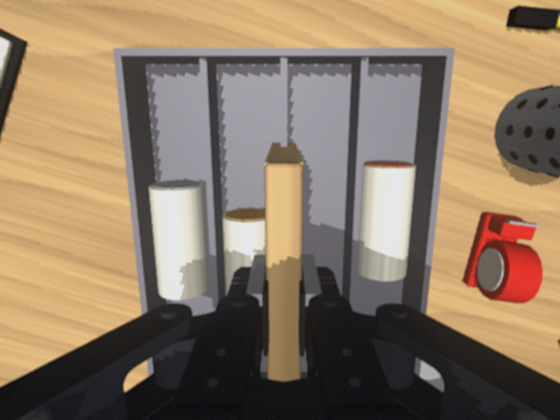

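The end views show the tray level and centred over the mat, with all three rolls at (178,240), (245,245) and (388,220) unmoved. The notes are exposed in the box and the bystanders have not moved. The underside is at about 0.15. I'll let it settle, then hand in.

```bash
python3 -m creep '[{"x":0,"y":0,"z":0,"rx":0,"ry":0,"rz":0,"gripper":0},{"x":0,"y":0,"z":0,"rx":0,"ry":0,"rz":0,"gripper":0},{"x":0,"y":0,"z":0,"rx":0,"ry":0,"rz":0,"gripper":0},{"x":0,"y":0,"z":0,"rx":0,"ry":0,"rz":0,"gripper":0},{"x":0,"y":0,"z":0,"rx":0,"ry":0,"rz":0,"gripper":0}]' 110
python3 -c "
from station import *
print(sign_off())"
```

```text
t: 11.08
tcp_pos: [0.5306, 0.2092, 0.2163]
tool_rot: [[0.953, 0.303, -0.0], [0.303, -0.953, -0.0], [-0.0, -0.0, -1.0]]
contact_force: [1.0, -0.7, -6.1]
finger_gap: 0.0102
grip_force: 107.5
the job is handed in; nothing more can be done
None
```

The job is handed in at about 11 s: the arm is holding the coin tray still, level and centred over the mat, with its underside about 15 cm above the table, all three rolls in it and nothing else moved.

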